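# Lift the rack plate out of the soak bin and hang it to drip

### The job

Press the red lever on the soak bin down until it comes firmly to its stop, so that the ejector lifts one edge of the orange plate. Then take the plate by its steel grip bar, draw it up and out of the bin tilted, raised edge first, and hang it on the drip stand with both ends of the bar resting in the two blue V cradles; let go and leave it hanging still. Leave the bottle, the jar and the tip box where they are.

Things in the scene. Friction and masses are not known exactly. Their poses are not given: they have to be found in the camera images.
- bin: white soak bin, blue band at the rim, fixed, open on top. Outer 178 (x) x 120 (y) x 140 mm high, walls 4 mm, two floor rails with tops 14 mm up. Origin: centre of its underside; z up; its -x end carries the grey lever housing (20 mm thick, 50 mm wide, to 134 mm up) and the red lever. The plate lies inside on the rails, its grip bar towards the lever end
- lever (a joint): the bin's red lever, rad: 0 to 0.08 at the start, grows as it is pressed down, firm stop at 0.9; turns about an axis along the bin's y through bin point (-99, 0, 120) mm; needs about 5 N at the pad; stays where left. It raises a tongue in the bin that lifts the plate's bar end: at the stop the plate slopes about 30 degrees, its bar about 100 mm above the bench (before that, too deep to reach)
- lever_pad (a point): centre of the upper face of the lever's red pad (40 mm long, 44 mm wide, 10 mm thick), 72 mm from the lever's axis: about 156 mm above the bench at the start and 93 mm at the stop; it points away from the bin, along the bin's -x. The point's z axis is not the pad's normal
- plate: orange perforated plate, 130 (x) x 66 (y) x 6 mm, about 0.16 kg. Origin: centre of its underside; z is its upper face's normal. At its -x end two posts carry the steel grip bar along y
- plate_bar (a point): middle of the plate's steel grip bar: round, 10 mm thick, 100 mm long along the plate's y, free over 56 mm between its posts, axis 25 mm above the plate's upper face, 6 mm in from its -x end. Grasp it from above, fingers closing square to the bar. Gently gripped (about 12 N), the plate swings about the bar and hangs below it
- plate_far_edge (a point): middle of the plate's +x end, the edge opposite the grip bar, 127 mm from the bar's axis
- stand: drip stand, fixed: grey base 150 (x) x 130 (y) x 12 mm, two posts at y = +43 and -43 mm (6 mm thick in y, clear gap 80 mm), each topped with a blue V cradle open upward, 49 mm wide at its mouth along x, tips 194 mm above the bench. Origin: centre of the underside; z up. The plate hangs between the posts, bar along the stand's y, either way round
- stand_seat (a point): where the middle of the grip bar lies when both bar ends rest at the bottom of the cradles: midway between the cradles, 180 mm above the bench, axes as the stand's
- bottle: bystander: glass bottle with blue cap, 72 mm wide, 150 mm tall, origin at its underside
- jar: bystander: white jar with green cap, 56 mm wide, 100 mm tall, origin at its underside
- tip_box: bystander: grey box with clear lid, 87 x 122 x 63 mm high, origin at its underside
Not all that is in view belongs to the job. There is more than one size of the plate; the job needs the smallest. Leave any brown look-alike of the stand alone.

How it is judged:
By the outcome, as a careful person would: the job done as asked, in the order asked, and still so for the second after the job is handed in, with the robot touching nothing.
It also fails if it takes over 72 s, if anything falls off the work surface, if the arm or the gripper's body presses on something with over 40 N, if the wrist force passes 120 N, or if a joint passes its speed limit or range.

### The arm

A 6-joint arm with a two-finger parallel gripper is mounted at the origin on the work surface. World frame = base frame: x ahead of the robot, y to its left, z up, the work surface at z = 0. Lengths are in m, angles in rad, forces in N, time in s.
With the tool pointing down it reaches from about 0.275 to 0.875 m from the base axis. Payload 12.5 kg.
Tool frame: the origin (TCP) lies at the very end of the fingers, on their centre line; the grasp point (between the pads) lies 19 mm behind it; x points along the fingers, y is the direction in which the jaws open and shut, and the axes are right-handed (so a half turn about x gives the same grasp; the last joint's range is limited). The gripper opens to 85 mm and grips with 20 to 120 N. Pads are 22 mm wide; open, the fingers measure 114 mm over their backs; the gripper's body (76 mm by 85 mm) begins 54 mm behind the grasp point. The pads swing forward as they close: fully open they stand 13 mm farther back than shut.
Start: joints at [-1.349, 0.351, 1.652, -0, 1.139, -0.085], TCP at [0.166, -0.524, 0.231] pointing down, gripper open.
Joint ranges: [-2.75, 2.75], [-0.79, 2.1], [0.01, 2.65], [-1.57, 4.71], [0.07, 3.14], [-2.87, 2.87]. Speed limits (rad/s): [2.22, 2.22, 2.79, 3.14, 3.14, 3.14].

### API

Orientations are given as a 3x3 rotation matrix whose columns are the frame's x, y, z axes.
In Python, from bench import manip gives the robot as it stands. Calls block until the motion is done:
- manip.move_ptp(position, orientation): joint-space move of the TCP to a pose.
- manip.move_l(position, attitude=None, max_speed=0.15): straight line of the TCP; attitude=None keeps the orientation; max_speed is the mean speed in m/s.
- manip.move_j(angles): joint-space move.
- manip.set_gripper(opening, effort=None): opening from 0.0 (shut) to 1.0 (fully open); effort is the grip in N (None keeps the last); returns when the fingers have stopped.
- manip.dwell(seconds).
- manip.inverse_kinematics(position, orientation): joint angles nearest the present ones, or None.
- manip.grab_frame(name): name is "scene" or "top"; returns (picture, depth): 480x640x3 uint8, red, green, blue; 480x640 float32, m along the optical axis (not along the pixel's ray), 0 where there is no reading.
- manip.get_calibration(name): a dict with "camera_matrix" (3x3 intrinsics, pixels), "R" (3x3) and "t" (3): a world point X has camera coordinates R X + t. Camera axes: x right, y down, z forward; pixel columns grow to the right and rows downward; lengths in m; the calibration is good to about 2 mm. A picture is of the moment at which its call begins. get_calibration takes no time and is no camera call.
A pose or a line that the arm cannot do raises manip.Unreachable and nothing moves.
- manip.sign_off(): hands the job in, once; it reports no verdict.
Trained networks look in the newest picture that a camera, given by its name, has taken for a name from the list of things; names that differ only in an ending like _2 or _b are one class to them, and where a whole thing is asked for, a point or a joint stands for the part that bears it (a point fixed in the world has none). Each returns a list of dicts, best first, with "confidence" (0 to 1); they miss things now and then, are a little off and sometimes report something else, mostly with a low value. They report only what shows in the picture. A call takes as long as a camera call. They do not tell look-alikes from the thing itself.
- manip.look_for(camera, name): "at" ([x, y, z] in m, in world coordinates, good to about 4 mm: the middle of the surface that is visible of it).
Readings, each from a call of its own:
- manip.current_time(): time.
- manip.current_qpos(): joint angles.
- manip.current_joint_vel(): joint speeds.
- manip.current_joint_torque(): joint torques, N m.
- manip.current_ee_pos(): TCP position.
- manip.current_tcp_rot(): TCP orientation.
- manip.current_force(): force on the tool from outside, world axes, zero at the start.
- manip.current_ft_torque(): the same for the moment, N m.
- manip.current_grip_width(): opening from 0.0 (shut) to 1.0 (fully open).
Only numpy, scipy, OpenCV 4.12 (cv2) and the standard library are available. Lean on these libraries where they do the work, as an engineer would, in place of code of your own. Each camera call takes 0.05 s, during which the arm holds its last target.

## Working session

There is one attempt and no reset: what is moved stays moved. The work goes in short steps, each a Python script; the robot and the scene stay as the last script left them, time stands still between calls to the robot, and variables do not carry over. Pictures are saved under pics/ and viewed, and the job is handed in when it is done.

```bash
mkdir -p pics; ls
python3 - <<'E'
from bench import manip
import cv2,numpy as np
for c in ("scene","top"):
    p,d=manip.grab_frame(c); cv2.imwrite(f"pics/{c}0.png",p[:,:,::-1]); np.save(f"{c}0.npy",d)
    k=manip.get_calibration(c); print(c,np.round(k["camera_matrix"],1).tolist(),np.round(k["R"],3).tolist(),np.round(k["t"],3))
    for n in ["bin","lever_pad","plate","stand","bottle","jar","tip_box"]:
        for r in manip.look_for(c,n)[:4]: print(c,n,np.round(r["at"],3),round(r["confidence"],2))
print(manip.current_time())
E
```

```text
pics
scene [[582.1, 0.0, 317.4], [0.0, 582.1, 247.0], [0.0, 0.0, 1.0]] [[0.901, 0.434, -0.007], [0.362, -0.76, -0.54], [-0.24, 0.483, -0.842]] [-0.531 -0.142  1.91 ]
scene bin [ 0.622 -0.131  0.087] 0.75
scene lever_pad [ 0.484 -0.138  0.151] 0.66
scene lever_pad [0.611 0.166 0.012] 0.65
scene plate [ 0.699 -0.346  0.007] 0.83
scene plate [0.394 0.014 0.005] 0.73
scene plate [ 0.632 -0.124  0.02 ] 0.69
scene stand [0.62  0.163 0.009] 0.72
scene stand [0.355 0.233 0.01 ] 0.56
scene bottle [0.534 0.437 0.086] 0.9
scene jar [ 0.755 -0.027  0.073] 0.57
scene jar [ 0.635 -0.125  0.022] 0.18
scene tip_box [ 0.521 -0.46   0.062] 0.64
top [[517.6, 0.0, 310.8], [0.0, 517.6, 236.5], [0.0, 0.0, 1.0]] [[-0.015, -1.0, 0.013], [-0.998, 0.014, -0.063], [0.063, -0.014, -0.998]] [-0.019  0.588  1.658]
top bin [ 0.621 -0.142  0.073] 0.67
top lever_pad [ 0.486 -0.137  0.149] 0.67
top plate [ 0.702 -0.346  0.011] 0.81
top plate [0.399 0.013 0.01 ] 0.78
top plate [ 0.648 -0.136  0.02 ] 0.58
top stand [0.356 0.246 0.011] 0.89
top stand [0.83  0.167 0.014] 0.87
top stand [0.606 0.181 0.012] 0.63
top bottle [0.52  0.439 0.102] 0.96
top jar [ 0.738 -0.008  0.099] 0.85
top tip_box [ 0.513 -0.446  0.063] 0.72
0.8
```

View pics/scene0.png

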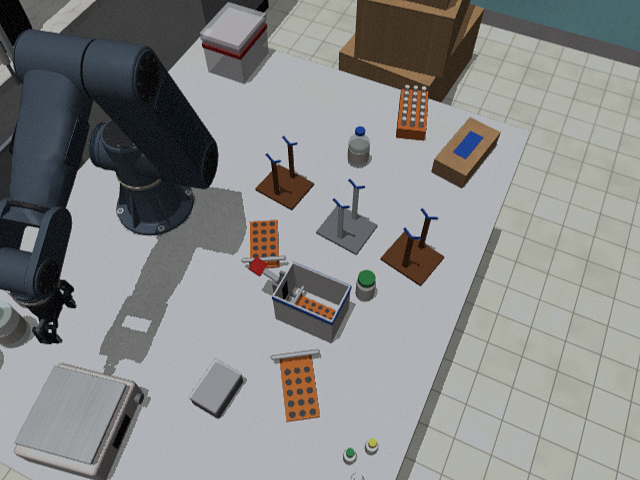

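View pics/top0.png

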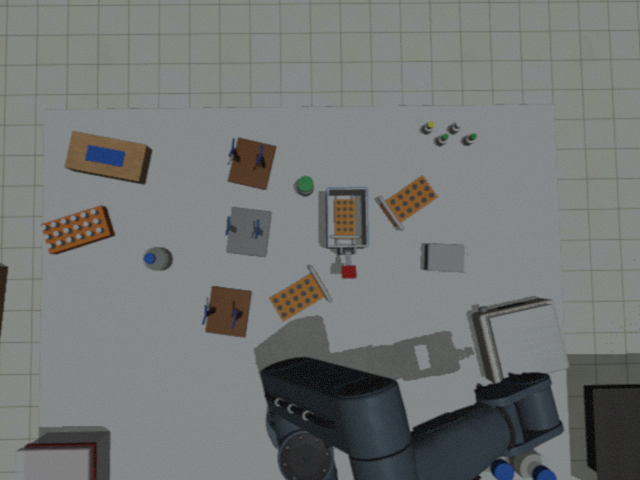

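The job's stand is the grey one at top (248,231); the others, at (252,163) and (229,311), are brown. The plate is the one inside the bin, at top (345,215); the two lying outside, at (300,295) and (410,200), are look-alikes. Next I'll take enlarged crops and fit poses from depth.

```bash
cat > h.py <<'E'
import numpy as np,cv2
from bench import manip
def cloud(c,d):
    k=manip.get_calibration(c);K=k["camera_matrix"];v,u=np.indices(d.shape)
    P=np.stack([(u-K[0,2])/K[0,0]*d,(v-K[1,2])/K[1,1]*d,d],-1)
    return (P-k["t"])@np.array(k["R"])   # R^T(P-t)
def px(c,X):
    k=manip.get_calibration(c);q=np.array(k["R"])@np.array(X)+k["t"];q=np.array(k["camera_matrix"])@q;return q[:2]/q[2]
def crop(img,name,x0,y0,x1,y1,s):
    cv2.imwrite(name,cv2.resize(img[y0:y1,x0:x1],None,fx=s,fy=s,interpolation=cv2.INTER_CUBIC))
def rect(xy):
    r=cv2.minAreaRect((xy*1000).astype(np.float32));return r
E
python3 - <<'E'
from h import *
for c in("top","scene"):
    d=np.load(c+"0.npy");P=cloud(c,d);p=cv2.imread(f"pics/{c}0.png")
    X=P.reshape(-1,3);C=p.reshape(-1,3).astype(int);ok=d.reshape(-1)>0
    def sel(x0,x1,y0,y1,z0,z1): return ok&(X[:,0]>x0)&(X[:,0]<x1)&(X[:,1]>y0)&(X[:,1]<y1)&(X[:,2]>z0)&(X[:,2]<z1)
    blue=(C[:,0]>C[:,2]+40)
    red=(C[:,2]>C[:,1]+80)&(C[:,2]>C[:,0]+80)&(C[:,2]>120)
    orange=(C[:,2]>C[:,0]+80)&(C[:,1]>C[:,0]+20)
    m=sel(.5,.78,-.25,-.03,.128,.15);print(c,"rim",m.sum(),rect(X[m][:,:2]),np.median(X[m][:,2]))
    m=sel(.4,.56,-.25,-.03,.12,.19)&red;print("pad",m.sum(),X[m].mean(0),X[m].min(0),X[m].max(0),rect(X[m][:,:2]))
    m=sel(.5,.75,.06,.28,.006,.02);print("base",m.sum(),rect(X[m][:,:2]),np.median(X[m][:,2]))
    m=sel(.5,.72,.06,.28,.15,.22);print("cradles",m.sum(),X[m].mean(0))
    if m.sum()>5:
        cen,lab=None,None
        _,lab,cen=cv2.kmeans(X[m].astype(np.float32),2,None,(3,50,1e-5),5,cv2.KMEANS_PP_CENTERS)
        for i in(0,1):
            Q=X[m][lab[:,0]==i];print(cen[i],Q.min(0),Q.max(0),rect(Q[:,:2]))
    m=sel(.53,.73,-.2,-.07,.0,.1)&orange;print("plate",m.sum(),rect(X[m][:,:2]),np.percentile(X[m][:,2],[5,50,95]) if m.sum() else 0)
p=cv2.imread("pics/top0.png");crop(p,"pics/t1.png",200,120,380,350,2.6)
p=cv2.imread("pics/scene0.png");crop(p,"pics/s1.png",230,120,460,350,2.6)
E
```

```text
top rim 541 ((616.115966796875, -135.56105041503906), (228.44651794433594, 125.57018280029297), 0.15691520273685455) 0.1381075119460376<stdin>:10: RuntimeWarning: Mean of empty slice.
  ret = um.true_divide(
Traceback (most recent call last):
ValueError: zero-size array to reduction operation minimum which has no identity
```

```bash
cat > fit.py <<'E'
from h import *
import sys
def fit(c,d,p):
    P=cloud(c,d)
    X=P.reshape(-1,3);C=p.reshape(-1,3).astype(int);ok=d.reshape(-1)>0
    def sel(x0,x1,y0,y1,z0,z1): return ok&(X[:,0]>x0)&(X[:,0]<x1)&(X[:,1]>y0)&(X[:,1]<y1)&(X[:,2]>z0)&(X[:,2]<z1)
    red=(C[:,2]>2*C[:,1])&(C[:,2]>2*C[:,0])&(C[:,2]>90)
    orange=(C[:,2]>C[:,0]+60)&(C[:,1]>C[:,0]+15)
    m=sel(.53,.78,-.25,-.03,.130,.15);print(c,"rim",m.sum(),rect(X[m][:,:2]),np.median(X[m][:,2]))
    m=sel(.4,.57,-.25,-.03,.07,.19)&red;print("pad",m.sum())
    if m.sum(): print(X[m].mean(0),X[m].min(0),X[m].max(0),rect(X[m][:,:2]))
    m=sel(.53,.68,.07,.27,.006,.02);print("base",m.sum(),rect(X[m][:,:2]),np.median(X[m][:,2]))
    m=sel(.5,.72,.06,.28,.15,.22);print("cradles",m.sum())
    if m.sum()>5:
        _,lab,cen=cv2.kmeans(X[m].astype(np.float32),2,None,(3,50,1e-5),5,cv2.KMEANS_PP_CENTERS)
        for i in(0,1):
            Q=X[m][lab[:,0]==i];print(cen[i],Q.min(0),Q.max(0),rect(Q[:,:2]))
    m=sel(.53,.73,-.2,-.07,.0,.13)&orange;print("plate",m.sum())
    if m.sum(): print(rect(X[m][:,:2]),np.percentile(X[m][:,2],[5,50,95]))
if __name__=="__main__":
    for c in("top","scene"): fit(c,np.load(c+"0.npy"),cv2.imread(f"pics/{c}0.png"))
    p=cv2.imread("pics/top0.png");crop(p,"pics/t1.png",200,120,380,350,2.6);print(p[272,349])
    p=cv2.imread("pics/scene0.png");crop(p,"pics/s1.png",230,120,460,350,2.6)
E
python3 fit.py
```

```text
top rim 471 ((631.1203002929688, -135.51995849609375), (198.4376983642578, 125.57018280029297), 0.15691520273685455) 0.13839377563031052
pad 156
[ 0.47372383 -0.13547053  0.15556745] [ 0.457251   -0.15520186  0.13940927] [ 0.49026622 -0.11587665  0.17049217] ((473.7215576171875, -135.53970336914062), (39.280029296875, 32.71090316772461), 89.02734375)
base 1570 ((604.6783447265625, 170.67080688476562), (195.7862091064453, 147.54580688476562), 89.33748626708984) 0.011985559832934997
cradles 108
[0.6016805  0.13282679 0.18189865] [0.57508386 0.12793108 0.15927536] [0.62724889 0.13802052 0.19465684] ((601.2235717773438, 133.4190673828125), (6.312391757965088, 52.85704040527344), 82.63638305664062)
[0.6148576  0.21769947 0.18109323] [0.58506834 0.21201204 0.15146594] [0.64036516 0.22404894 0.19747048] ((612.7681274414062, 218.3218994140625), (6.88146448135376, 55.74456787109375), 82.46334075927734)
plate 459
((650.2118530273438, -137.68788146972656), (62.732730865478516, 112.43087768554688), 88.7933120727539) [0.01362159 0.01972383 0.02665921]
scene rim 679 ((631.189453125, -138.650115966
[... 330 characters left out ...]
84814453125, 168.68533325195312), (190.3211669921875, 148.62620544433594), 86.94307708740234) 0.011267268577491277
cradles 162
[0.6137411  0.21434692 0.17569886] [0.58714622 0.20755495 0.15049194] [0.64192499 0.22435005 0.19720559] ((614.9901733398438, 214.96942138671875), (13.053844451904297, 55.45683288574219), 81.1951904296875)
[0.6021647  0.13004246 0.1755852 ] [0.57618628 0.1243435  0.15043488] [0.62967892 0.13989484 0.19522167] ((602.9107666015625, 131.45909118652344), (14.560637474060059, 53.85554504394531), 86.57584381103516)
plate 312
((641.7794189453125, -119.12496185302734), (44.40333938598633, 116.16580200195312), 89.4541244506836) [0.01338046 0.01901045 0.024728  ]
[ 20  18 108]
```

View crops.

View pics/t1.png

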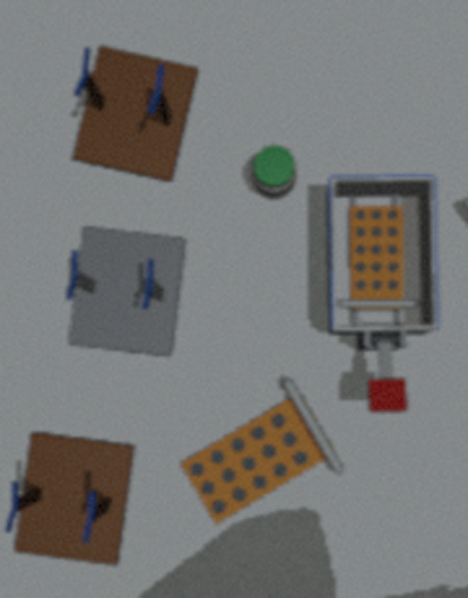

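View pics/s1.png

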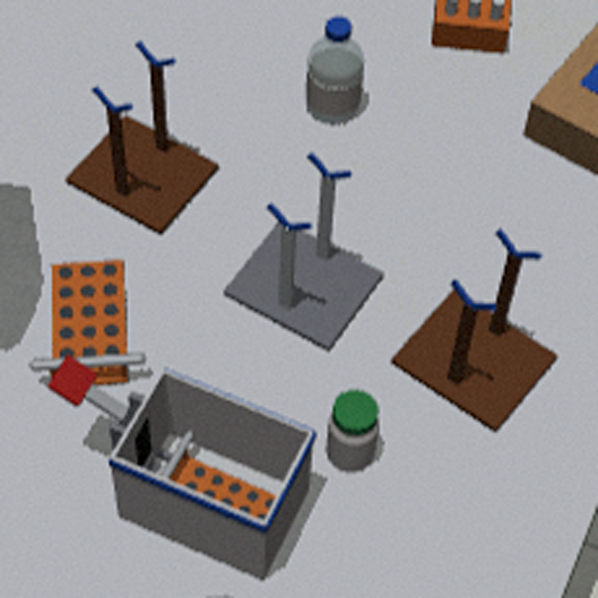

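```bash
cat >> h.py <<'E'
def down(a,tilt=0):
    # tool down, jaw axis y at angle a from world x; 
    x=np.array([0,0,-1.]);y=np.array([np.cos(a),np.sin(a),0]);return np.stack([x,y,np.cross(x,y)],1)
E
python3 - <<'E'
from h import *
print(manip.current_qpos(),np.round(manip.current_tcp_rot(),3).tolist(),manip.current_grip_width())
for pos in ([.474,-.137,.22],[.474,-.137,.09],[.57,-.137,.09],[.608,.1745,.17],[.608,.1745,.32]):
  for a in (0,np.pi):
    q=manip.inverse_kinematics(pos,down(a)); print(pos,a,None if q is None else np.round(q,2))
# stand base, grey
d=np.load("top0.npy");p=cv2.imread("pics/top0.png").astype(int);X=cloud("top",d)
m=(X[...,0]>.52)&(X[...,0]<.70)&(X[...,1]>.07)&(X[...,1]<.27)&(X[...,2]>.005)&(X[...,2]<.02)
m=cv2.morphologyEx(m.astype(np.uint8),cv2.MORPH_OPEN,np.ones((3,3)))
n,l,s,c=cv2.connectedComponentsWithStats(m);print(s);i=1+np.argmax(s[1:,4]);print(rect(X[l==i][:,:2]))
E
```

```text
[-1.34863221e+00  3.50720322e-01  1.65179102e+00  1.16096468e-05
  1.13913500e+00 -8.45744697e-02] [[-0.0, 0.302, -0.953], [0.0, -0.953, -0.302], [-1.0, -0.0, -0.0]] 0.9983248294079501
[0.474, -0.137, 0.22] 0 [-0.38  0.26  1.81 -0.    1.07 -0.38]
[0.474, -0.137, 0.22] 3.141592653589793 [-0.38  0.26  1.81 -0.    1.07  2.77]
[0.474, -0.137, 0.09] 0 [-0.38  0.46  1.91 -0.    0.77 -0.38]
[0.474, -0.137, 0.09] 3.141592653589793 [-0.38  0.46  1.91 -0.    0.77  2.77]
[0.57, -0.137, 0.09] 0 [-0.32  0.59  1.67 -0.    0.89 -0.32]
[0.57, -0.137, 0.09] 3.141592653589793 [-0.32  0.59  1.67 -0.    0.89  2.83]
[0.608, 0.1745, 0.17] 0 [ 0.21  0.56  1.48 -0.    1.1   0.21]
[0.608, 0.1745, 0.17] 3.141592653589793 None
[0.608, 0.1745, 0.32] 0 [ 0.21  0.44  1.31 -0.    1.4   0.21]
[0.608, 0.1745, 0.32] 3.141592653589793 None
[[     0      0    640    480 305745]
 [   227    207     43     50   1455]]
((607.719970703125, 176.28314208984375), (130.8947296142578, 150.27874755859375), 82.43397521972656)
```

Run:
```python
from h import *
R=down(0)
manip.set_gripper(0.0,40)
manip.move_ptp([.472,-.137,.21],R)
f0=np.array(manip.current_force());print("f0",f0,manip.current_time())
z=.165
manip.move_l([.472,-.137,.15],max_speed=.08)
print(manip.current_force(),manip.current_ee_pos())
for z in (.13,.115,.105,.100,.097,.094,.091,.088,.085):
    manip.move_l([.472,-.137,z],max_speed=.06)
    f=np.array(manip.current_force())-f0;print(z,np.round(f,1),np.round(manip.current_ee_pos(),4))
    if f[2]>22: break
print(manip.current_time())
for c in("top","scene"):
    p,d=manip.grab_frame(c);cv2.imwrite(f"pics/{c}1.png",p[:,:,::-1]);np.save(c+"1.npy",d)
crop(cv2.imread("pics/scene1.png"),"pics/s2.png",230,220,380,350,4)
```

```text
f0 [-0.44007419 -0.38478297 -0.74661463] 3.3667
[-0.39907838 -0.86947052 -1.08859406] [ 0.47218841 -0.1370515   0.15021842]
0.13 [1.3 0.2 1.4] [ 0.4721 -0.137   0.1301]
0.115 [-0.3  0.7  0.8] [ 0.472  -0.1369  0.115 ]
0.105 [-0.2  0.1  1.4] [ 0.4718 -0.1369  0.105 ]
0.1 [0.8 1.5 0.4] [ 0.4719 -0.137   0.1   ]
0.097 [ 0.4 -0.4  2.3] [ 0.472 -0.137  0.097]
0.094 [-2.9  3.2 21.8] [ 0.4727 -0.1372  0.0954]
0.091 [-11.    7.1  49.7] [ 0.4733 -0.1373  0.0944]
6.4667
```

View pics/s2.png

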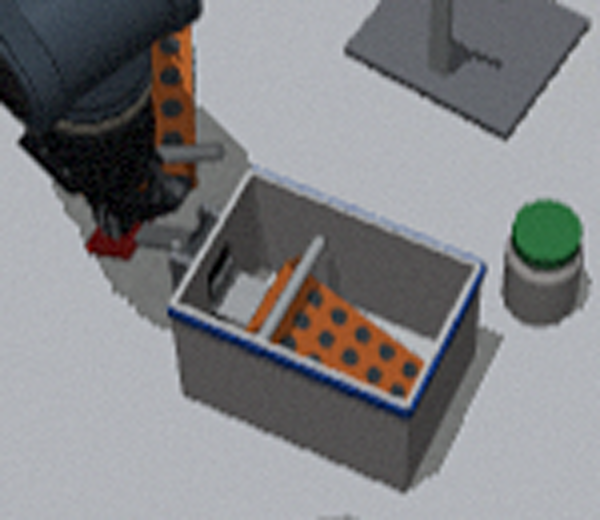

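Firm stop reached at z≈0.095: about 50 N on the fingers with almost no further travel, and the plate is raised. I'll retreat and locate the bar.

Run:
```python
from h import *
manip.move_l([.470,-.137,.26],max_speed=.25)
manip.set_gripper(0.4,30)
for c in("top","scene"):
    p,d=manip.grab_frame(c);b=p[:,:,::-1].copy();cv2.imwrite(f"pics/{c}2.png",b);np.save(c+"2.npy",d)
    print(c,[(np.round(r["at"],3),round(r["confidence"],2)) for r in manip.look_for(c,"plate_bar")],[(np.round(r["at"],3),round(r["confidence"],2)) for r in manip.look_for(c,"plate")])
    X=cloud(c,d)
    m=(X[...,0]>.54)&(X[...,0]<.72)&(X[...,1]>-.19)&(X[...,1]<-.083)&(d>0)
    h=b.astype(int);grey=(abs(h[...,2]-h[...,0])<35)
    q=m&grey&(X[...,2]>.09)&(X[...,2]<.125)
    print(q.sum(),rect(X[q][:,:2]),np.percentile(X[q],[5,50,95],axis=0).round(4).tolist())
print(manip.current_time(),manip.current_grip_width())
crop(cv2.imread("pics/scene2.png"),"pics/s3.png",230,220,380,350,4)
crop(cv2.imread("pics/top2.png"),"pics/t3.png",300,160,400,290,4)
```

```text
top [(array([0.398, 0.01 , 0.01 ]), 0.9), (array([ 0.641, -0.135,  0.057]), 0.72), (array([ 0.702, -0.342,  0.009]), 0.68)] [(array([ 0.644, -0.134,  0.058]), 0.81), (array([0.398, 0.016, 0.009]), 0.68), (array([ 0.702, -0.343,  0.01 ]), 0.55)]
139 ((581.0338134765625, -133.92874145507812), (99.35513305664062, 66.21275329589844), 89.06024932861328) [[0.549, -0.1779, 0.0984], [0.6071, -0.1323, 0.1074], [0.6137, -0.0916, 0.1141]]
scene [(array([ 0.704, -0.346,  0.006]), 0.87), (array([ 0.414, -0.024,  0.001]), 0.81), (array([ 0.633, -0.132,  0.062]), 0.74)] [(array([ 0.635, -0.132,  0.058]), 0.79), (array([ 0.701, -0.345,  0.008]), 0.77), (array([ 0.414, -0.025,  0.007]), 0.61)]
301 ((626.8011474609375, -131.27684020996094), (96.35989379882812, 173.21707153320312), 89.93354797363281) [[0.5523, -0.1725, 0.0918], [0.5963, -0.1221, 0.1066], [0.6794, -0.0834, 0.1229]]
8.1167 0.3981906323959589
```

View pics/s3.png

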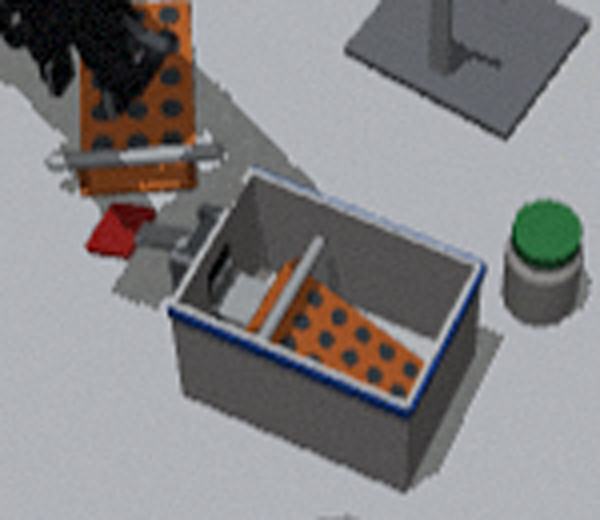

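View pics/t3.png

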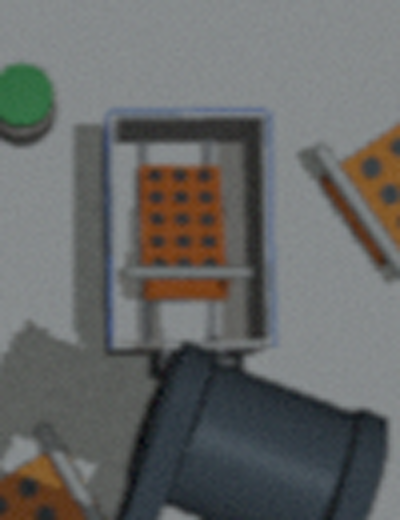

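Run:
```python
from h import *
for c in("top","scene"):
    d=np.load(c+"2.npy");X=cloud(c,d)
    q=(X[...,0]>.58)&(X[...,0]<.64)&(X[...,1]>-.192)&(X[...,1]<-.08)&(d>0)&(X[...,2]>.092)&(X[...,2]<.125)
    P=X[q];  
    # keep near the bar line
    med=np.median(P[:,0]);P=P[abs(P[:,0]-med)<.009]
    k=np.polyfit(P[:,1],P[:,0],1);print(c,len(P),P.min(0).round(4),P.max(0).round(4),np.median(P,axis=0).round(4),"x at y=-.135",np.polyval(k,-.135),"ang",np.degrees(np.arctan(k[0])))
for r in (.6,.605,.61): print(r,px("top",[r,-.135,.1]),px("scene",[r,-.135,.1]),px("top",[r,-.085,.1]),px("top",[r,-.185,.1]))
```

```text
top 135 [ 0.5991 -0.1918  0.0936] [ 0.6148 -0.0883  0.1215] [ 0.6076 -0.1403  0.1076] x at y=-.135 0.6083704803126585 ang 0.788765215211206
scene 135 [ 0.6017 -0.1782  0.0925] [ 0.6194 -0.08    0.1226] [ 0.6106 -0.1228  0.1061] x at y=-.135 0.6104001427584089 ang 0.6866792676527823
0.6 [345.9960441  230.44008148] [299.27195947 291.58980361] [329.8161615  230.66988648] [362.16180585 230.21047705]
0.605 [345.96446901 228.82588904] [300.88126637 292.27532126] [329.78777534 229.05494368] [362.12704742 228.59703425]
0.61 [345.93290642 227.21233522] [302.49296712 292.96185861] [329.75940041 227.44064009] [362.09230273 226.98422952]
```

Bar axis is at about (0.609, -0.136, 0.102), with its ends inside the bin walls, matching the stated height of about 100 mm. I'll grasp slightly high so the fingertips clear the sloped plate.

Run:
```python
from h import *
R=down(-.01)
manip.move_ptp([.609,-.136,.19],R)
f0=np.array(manip.current_force())
manip.move_l([.609,-.136,.090],max_speed=.12)
print("f",np.round(np.array(manip.current_force())-f0,1))
manip.set_gripper(0.0,20)
print("w",manip.current_grip_width(),np.round(np.array(manip.current_force())-f0,1))
manip.move_l([.609,-.136,.115],max_speed=.06)
print("f",np.round(np.array(manip.current_force())-f0,1),manip.current_grip_width(),manip.current_time())
for c in("top","scene"):
    p,d=manip.grab_frame(c);cv2.imwrite(f"pics/{c}3.png",p[:,:,::-1]);np.save(c+"3.npy",d)
crop(cv2.imread("pics/scene3.png"),"pics/s4.png",230,200,380,350,4)
```

```text
f [0.5 0.4 0.3]
w 0.1051662536041735 [-0.3 -0.7  1.7]
f [ 0.2  1.3 -2.3] 0.10253560661158077 10.6667
```

View pics/s4.png

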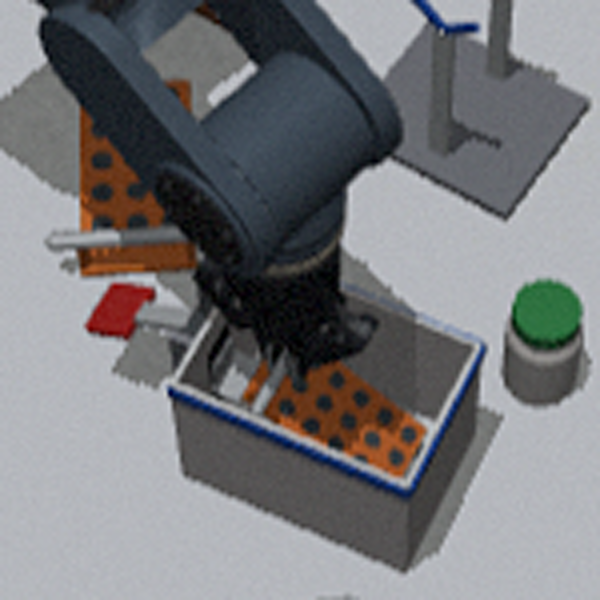

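Run:
```python
from h import *
for z in(.16,.22,.34):
    manip.move_l([.609,-.136,z],max_speed=.12)
    print(z,np.round(manip.current_force(),1),round(manip.current_grip_width(),3),manip.current_time())
for c in("top","scene"):
    p,d=manip.grab_frame(c);cv2.imwrite(f"pics/{c}4.png",p[:,:,::-1]);np.save(c+"4.npy",d)
crop(cv2.imread("pics/scene4.png"),"pics/s5.png",230,130,400,330,3)
```

```text
0.16 [-0.2  0.5 -1.2] 0.103 11.2917
0.22 [-0.7 -0.3 -2.1] 0.101 11.9417
0.34 [ 0.5 -0.5 -1.4] 0.099 13.0917
```

View pics/s5.png

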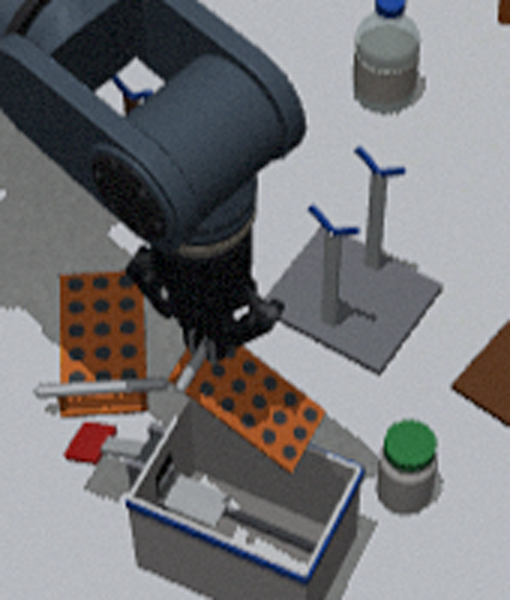

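The plate is out of the bin, held tilted, with the lever still down. I'll ease the grip to the recommended ~12 N so it hangs, and do that with the plate still above the bin.

Run:
```python
from h import *
manip.set_gripper(0.0,12); manip.dwell(.6)
print(manip.current_grip_width(),manip.current_force(),manip.current_time())
p,d=manip.grab_frame("scene");cv2.imwrite("pics/scene5.png",p[:,:,::-1]);np.save("scene5.npy",d)
crop(cv2.imread("pics/scene5.png"),"pics/s6.png",230,130,400,330,3)
```

```text
0.1054755913792026 [ 0.28836016  0.24227778 -1.5637462 ] 14.0083
```

View pics/s6.png

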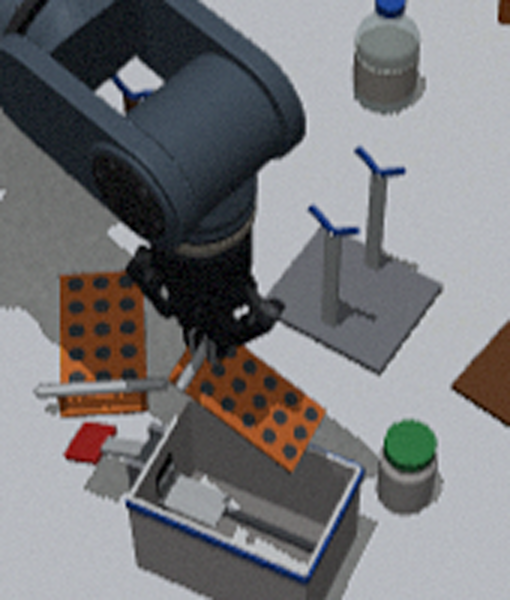

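Run:
```python
from h import *
d=np.load("scene5.npy");X=cloud("scene",d);p=cv2.imread("pics/scene5.png").astype(int)
o=(p[...,2]>p[...,0]+50)&(d>0)&(X[...,2]>.2)&(X[...,0]>.5)&(X[...,0]<.8)
P=X[o];c=P.mean(0);u,s,v=np.linalg.svd(P-c,full_matrices=False);print(len(P),c,v.round(3),P.min(0).round(3),P.max(0).round(3))
n=v[2];n=n*np.sign(n[2]);print("n",n,"slope",np.degrees(np.arctan2(n[0],n[2])))
# bar: grey points
g=(abs(p[...,2]-p[...,0])<40)&(p[...,1]>60)&(d>0)&(X[...,2]>.33)&(X[...,2]<.38)&(X[...,0]>.58)&(X[...,0]<.64)&(X[...,1]>-.2)&(X[...,1]<-.07)
Q=X[g];print(len(Q),np.percentile(Q,[2,50,98],axis=0).round(4))
for y in(-.19,-.185,-.18):print(y,px("scene",[.609,y,.352]))
crop(cv2.imread("pics/scene5.png"),"pics/s7.png",270,220,350,300,8)
crop(cv2.imread("pics/top4.png"),"pics/t7.png",300,180,400,280,6)
```

```text
747 [ 0.65361498 -0.14233717  0.29588988] [[ 0.828  0.132 -0.545]
 [-0.112  0.991  0.07 ]
 [-0.55  -0.003 -0.835]] [ 0.556 -0.184  0.263] [ 0.702 -0.106  0.415]
n [0.54964924 0.00326361 0.83538917] slope 33.34315357927282
77 [[ 0.5944 -0.1877  0.3427]
 [ 0.6096 -0.1634  0.3552]
 [ 0.6139 -0.1402  0.3741]]
-0.19 [288.62885728 260.90474769]
-0.185 [289.59675826 259.27541865]
-0.18 [290.56126927 257.65179618]
```

View pics/s7.png

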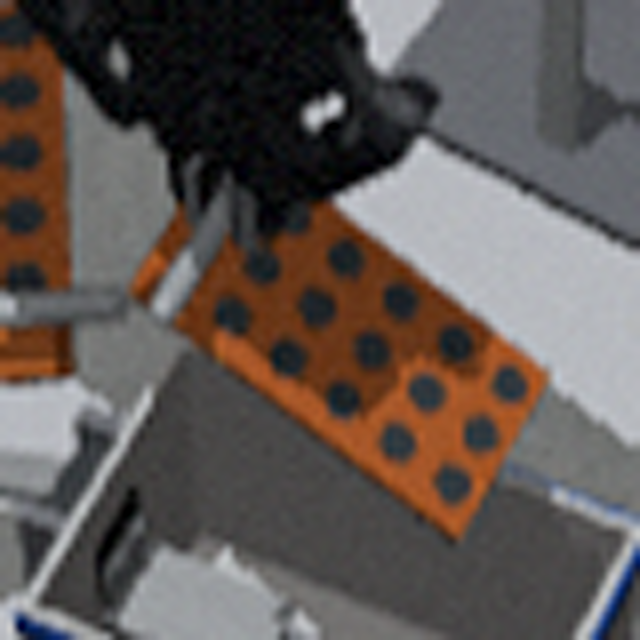

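The plate slopes 33°, held by friction, and its bar is centred within about 1 mm of the TCP. It's high enough to carry, and I'll release it gradually once seated.

Run:
```python
from h import *
R=down(-.133)
manip.move_ptp([.608,.1748,.34],R)
print(manip.current_time(),manip.current_force())
manip.move_l([.608,.1748,.24],max_speed=.12)
for c in("top","scene"):
    p,d=manip.grab_frame(c);cv2.imwrite(f"pics/{c}6.png",p[:,:,::-1]);np.save(c+"6.npy",d)
print(manip.current_time(),manip.current_force())
crop(cv2.imread("pics/scene6.png"),"pics/s8.png",290,130,410,250,5)
crop(cv2.imread("pics/top6.png"),"pics/t8.png",190,180,310,290,5)
for y in(-.05,.05):
  q=np.array([.608,.1755])+y*np.array([np.sin(.133),np.cos(.133)]);print(px("scene",[*q,.2525]),px("scene",[*q,.18]))
```

```text
15.2417 [ 0.10301435 -0.71432352 -1.40117528]
16.325 [ 0.22780199  0.55427404 -2.6335079 ]
[340.1614774  190.63590982] [339.51866545 206.28900857]
[358.84806433 167.40918947] [357.55884817 183.47931912]
```

View pics/s8.png

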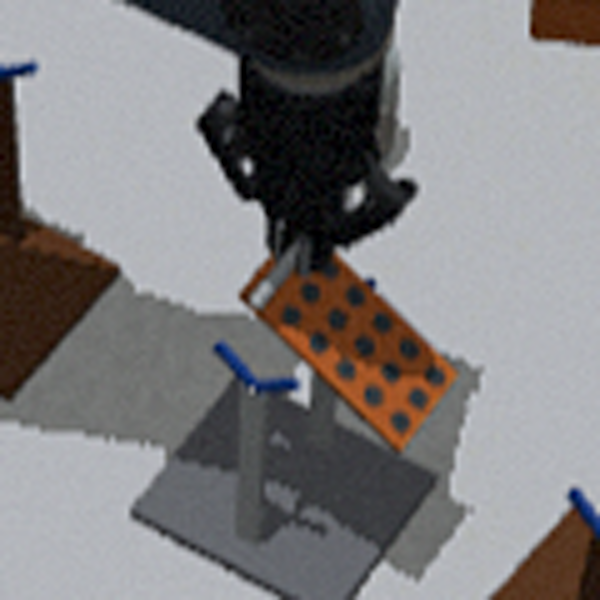

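View pics/t8.png

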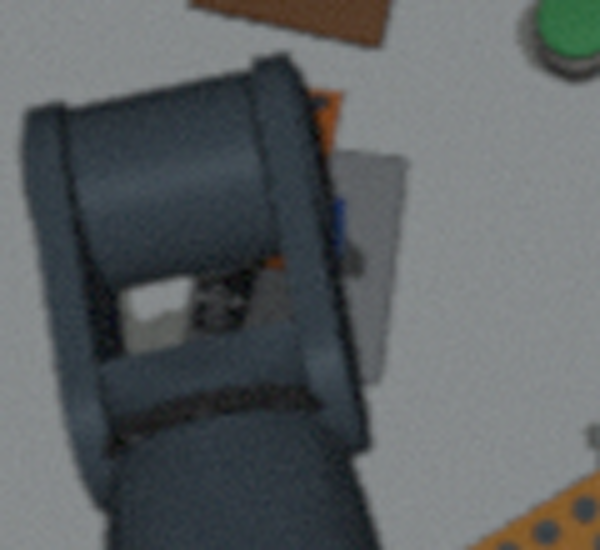

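Run:
```python
from h import *
im=cv2.imread("pics/scene6.png");s=14
c=cv2.resize(im[175:217,325:367],None,fx=s,fy=s,interpolation=cv2.INTER_CUBIC)
for y,col in((-.05,(0,0,255)),(-.043,(0,255,0)),(-.04,(255,0,0))):
  for z in(.2525,.18):
    q=np.array([.608,.1755])+y*np.array([np.sin(.133),np.cos(.133)]);u=(px("scene",[*q,z])-[325,175]+.5)*s
    cv2.circle(c,tuple(int(a) for a in u),4,col,-1)
cv2.imwrite("pics/s9.png",c)
d=np.load("scene6.npy");X=cloud("scene",d)
for v in range(183,196): print(v,[tuple((X[v,u]*1000).round().astype(int)) for u in range(338,346)])
```

```text
183 [(np.int64(505), np.int64(336), np.int64(0)), (np.int64(509), np.int64(333), np.int64(5)), (np.int64(510), np.int64(341), np.int64(-3)), (np.int64(514), np.int64(338), np.int64(2)), (np.int64(587), np.int64(172), np.int64(227)), (np.int64(590), np.int64(171), np.int64(230)), (np.int64(594), np.int64(170), np.int64(232)), (np.int64(604), np.int64(153), np.int64(256))]
184 [(np.int64(506), np.int64(333), np.int64(-2)), (np.int64(508), np.int64(336), np.int64(-3)), (np.int64(513), np.int64(334), np.int64(1)), (np.int64(514), np.int64(340), np.int64(-5)), (np.int64(591), np.int64(162), np.int64(236)), (np.int64(592), np.int64(167), np.int64(231)), (np.int64(603), np.int64(148), np.int64(257)), (np.int64(604), np.int64(154), np.int64(252))]
185 [(np.int64(509), np.int64(327), np.int64(2)), (np.int64(511), np.int64(329), np.int64(1)), (np.int64(514), np.int64(331), np.int64(1)), (np.int64(588), np.int64(162), np.int64(230)), (np.int64(589), np.int64(167), np.int64(225)), (np.int64(601), np.int64(145), np.int64(256)), (np.int64(605), np.int64(144), np.int64(259)), (np.int64(608), np.int
[... 3107 characters left out ...]
), (np.int64(526), np.int64(296), np.int64(-2)), (np.int64(529), np.int64(298), np.int64(-3)), (np.int64(534), np.int64(296), np.int64(2)), (np.int64(602), np.int64(138), np.int64(224)), (np.int64(605), np.int64(140), np.int64(223)), (np.int64(606), np.int64(144), np.int64(218)), (np.int64(608), np.int64(146), np.int64(218))]
195 [(np.int64(526), np.int64(290), np.int64(0)), (np.int64(530), np.int64(288), np.int64(4)), (np.int64(530), np.int64(297), np.int64(-7)), (np.int64(533), np.int64(299), np.int64(-6)), (np.int64(539), np.int64(293), np.int64(4)), (np.int64(605), np.int64(140), np.int64(219)), (np.int64(609), np.int64(137), np.int64(224)), (np.int64(611), np.int64(140), np.int64(222))]
```

View pics/s9.png

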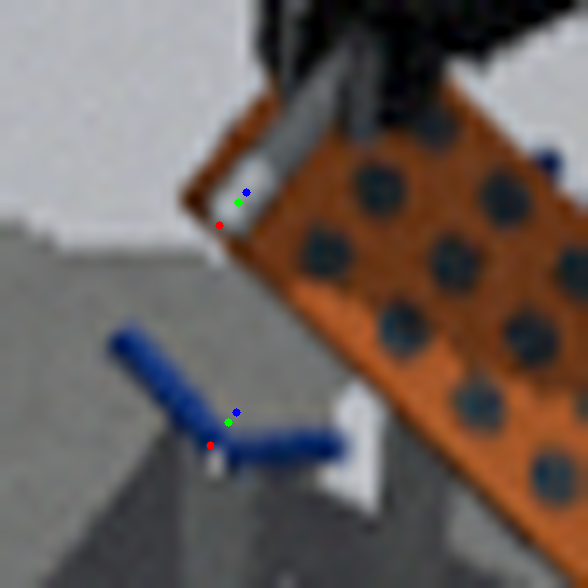

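The bar end is at y≈0.124 and the prediction was 0.126. The near V is centred on the predicted seat. Lowering now.

Run:
```python
from h import *
f0=np.array(manip.current_force())
for z in(.20,.185,.178,.174,.171,.168,.166,.164):
    manip.move_l([.608,.1748,z],max_speed=.06)
    manip.dwell(.05);f=np.array(manip.current_force())-f0
    print(z,np.round(f,1),np.round(manip.current_ee_pos(),4),round(manip.current_grip_width(),3))
    if f[2]>5 or np.linalg.norm(f[:2])>6: break
p,d=manip.grab_frame("scene");cv2.imwrite("pics/scene7.png",p[:,:,::-1]);np.save("scene7.npy",d)
print(manip.current_time())
crop(cv2.imread("pics/scene7.png"),"pics/s10.png",300,150,400,250,6)
```

```text
0.2 [ 0.2 -0.9  0.6] [0.6083 0.1748 0.2005] 0.102
0.185 [-0.2 -0.3  0.5] [0.608  0.1748 0.1849] 0.101
0.178 [-0.2 -0.1  0.2] [0.6079 0.1748 0.1778] 0.104
0.174 [0.3 0.6 0.7] [0.608  0.1748 0.1739] 0.108
0.171 [-0.1 -0.6  0.3] [0.608  0.1748 0.1709] 0.103
0.168 [-1.1 -0.7  0.3] [0.608  0.1748 0.1679] 0.103
0.166 [-7.3 -1.2 13.5] [0.6081 0.1749 0.1675] 0.109
19.2083
```

View pics/s10.png

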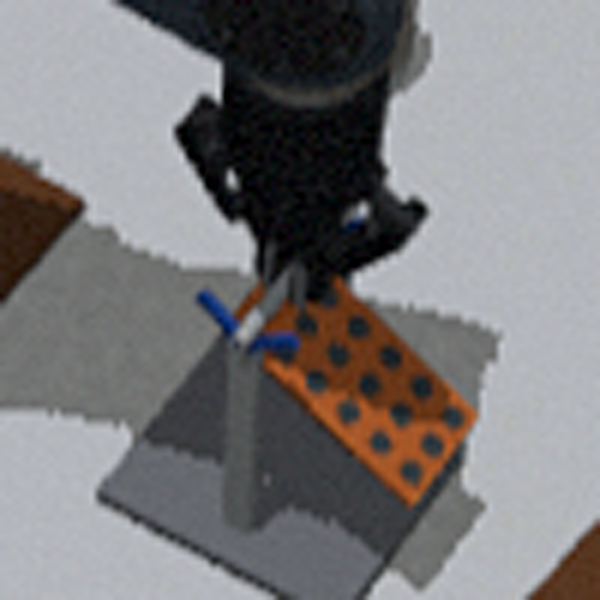

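Seated at the predicted height. Now a gradual release.

Run:
```python
from h import *
manip.move_l([.608,.1748,.1677],max_speed=.05)
for o in(.115,.125,.135,.15,.17):
    manip.set_gripper(o,20);manip.dwell(.3);print(o,round(manip.current_grip_width(),3),np.round(manip.current_force(),1))
manip.dwell(.7)
p,d=manip.grab_frame("scene");cv2.imwrite("pics/scene8.png",p[:,:,::-1]);np.save("scene8.npy",d)
print(manip.current_time())
crop(cv2.imread("pics/scene8.png"),"pics/s11.png",300,150,400,250,6)
```

```text
0.115 0.112 [-0.9  0.9 -0.4]
0.125 0.125 [-1.  -0.7 -1.3]
0.135 0.135 [-0.6 -0.   1. ]
0.15 0.153 [0.3 0.9 0.2]
0.17 0.169 [ 0.1 -0.2 -0. ]
22.7917
```

View pics/s11.png

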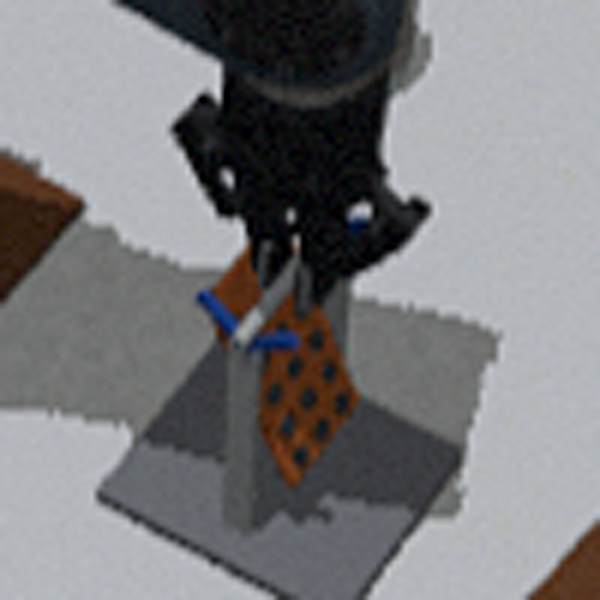

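Run:
```python
from h import *
R=down(-.133)
for z in(.175,.185,.2,.23):
    manip.move_l([.608,.1748,z],max_speed=.05);print(z,np.round(manip.current_force(),1))
manip.move_l([.608,.1748,.36],max_speed=.2)
manip.move_ptp([.45,-.10,.40],down(0))
manip.dwell(1.5)
for c in("top","scene"):
    p,d=manip.grab_frame(c);cv2.imwrite(f"pics/{c}9.png",p[:,:,::-1]);np.save(c+"9.npy",d)
manip.dwell(.5);p2,d2=manip.grab_frame("scene")
a=p[150:250,300:400].astype(int)-p2[150:250,300:400];print("diff",abs(a).mean(),cv2.absdiff(cv2.blur(p,(5,5)),cv2.blur(p2,(5,5)))[150:250,300:400].max())
print(manip.current_time())
crop(cv2.imread("pics/scene9.png"),"pics/s12.png",230,140,400,330,3.5)
crop(cv2.imread("pics/top9.png"),"pics/t12.png",200,170,380,300,4)
```

```text
0.175 [-0.3 -0.1  0.8]
0.185 [-0.3  0.2 -0.5]
0.2 [ 0.4  0.2 -1. ]
0.23 [ 0.3  0.3 -0.9]
diff 2.2063333333333333 3
28.8083
```

View pics/s12.png

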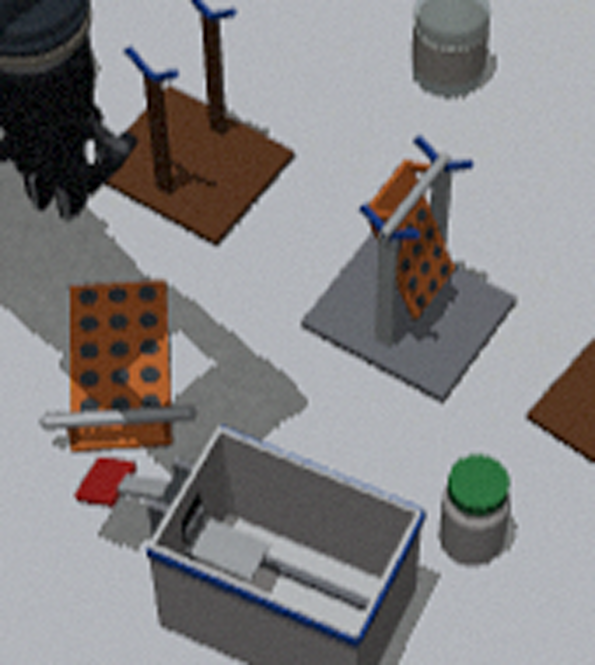

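View pics/t12.png

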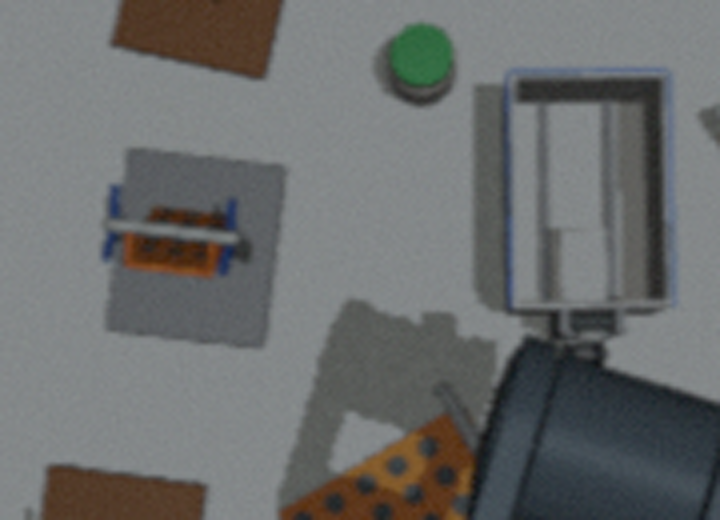

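The bar crosses both blue Vs (top crop (110,225) to (240,240)) and is centred and still. The lever is down, the bin is empty and the robot is clear.

```bash
python3 -c "
from bench import manip
manip.sign_off()"
```

```text
the job is handed in; nothing more can be done
```

The small orange plate is hanging on the grey drip stand with its bar in both blue V cradles, and the job is handed in, at about 29 s of the 72 s allowed.

- **Lever:** I pressed it to its firm stop. The tool held at z ≈ 0.095 m and the force rose to about 50 N through the closed fingertips. That is above the 40 N limit set for the arm and gripper body, but it was the fingertips that pressed, and the wrist stayed well below 120 N. The lever is still down in the last picture.
- **Plate:** I took it by the bar and drew it up and out of the bin tilted, raised edge first. It did not swing down when I eased the grip to 12 N; it stayed at about 33° from friction. It swung to its hanging position only when I opened the fingers gradually, with the bar already seated at the expected height.
- **Last checks:** The plate hangs between the posts and did not move between two pictures about 0.5 s apart. The gripper was well clear of everything.
- **Bystanders:** The jar stands where it was in the last picture, and I went nowhere near the bottle or the tip box. The bottle is only partly in that picture, and I did not look at the tip box again or measure any of the three afterwards.

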